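Find the check valve whose piston is still free and hold it out for lapping

TASK

Three brass piston check valves have come in for overhaul; two have seized pistons, and only in one does the piston still slide and knock from end to end when the valve is picked up and shaken or tipped along its length. Gently lay the two seized ones home in the V saddles of the drain tray, never the free one; then pick up the free one, shake it well clear of the bench so that its piston is heard to run and knock from end to end, and finish still holding it, level and still, a good hand's breadth above the middle of the glass lapping plate for the fitter to take. Do not let a valve touch the glass, do not drop a valve, and leave the other things where they are.

Things in the scene. Friction and masses are not known exactly. Their poses are not given: they have to be found in the camera images.
- valve_k: one of three brass piston check valves, alike outside, lying level: octagonal body 52 mm across flats, 50 mm long, a threaded spigot 42 mm thick, 37 mm long at each end, 124 mm overall, 0.7 to 0.85 kg. Origin on the axis at mid length, 26 mm above the bench; local x along the axis (ends alike). Two side flats stand upright: grip across them. Which valve is free differs by neither look, place nor weight
- valve_m: second valve, as valve_k. True of all three: inside is a steel piston of 0.335 kg. Two valves have it seized 15 mm off the middle; in one it slides freely along the axis, 26 mm to either side of the middle: at 3 degrees of tilt it runs to the low end in half a second and stops there with a short hard knock (8 N or more, about 10 ms); from end to end its weight shifts the moment on the hand by 0.17 N m
- valve_t: third valve, as valve_k; its name tells nothing about its piston
- drain_tray: fixed sheet steel drain tray, 165 x 260 mm (local x, y), rim 20 mm high; origin on the bench under its middle. Two places side by side, each a pair of dark 90 degree V saddles 8 mm thick, 68 mm apart along x, tips 46 mm high, mouth 57 mm wide. A valve lies with its axis along the tray's x (either way round), octagon between the saddles (5 mm play at each end), spigots in the Vs
- saddle_left (a point): where the middle of a valve's axis lies when the valve is home in the left place: 60 mm to the tray's +y side, 48 mm above the bench; axes as the tray's
- saddle_right (a point): the same for the right place, 60 mm to the tray's -y side. A fixed yellow crate 0.23 m high stands close behind the tray; its near right corner is at about x 0.58, y 0.05
- plate_top (a point): middle of the upper face of the fixed glass lapping plate, a grey-smeared flat plate 290 x 218 x 8 mm (local x and y), face 7.5 mm above the bench
- spanner_24: bystander: steel combination spanner, 282 mm long, lying flat beyond the valves
- elbow_galv: bystander: rusty galvanised pipe elbow, about 57 mm, among the valves
- hex_nipple: bystander: small brass hexagon nipple, 59 mm long, 27 mm thick, among the valves
- paste_tin: bystander: round tin with green lid, 63 mm across, 31 mm high, beside the glass plate
- lap_knob: bystander: turned wooden knob, 58 mm across, 50 mm high, beside the glass plate
- oiler: bystander: small red oil can with long thin spout, 186 mm high, 184 mm long over the spout, left of the drain tray
There are look-alikes about, which are no part of the job. Leave any pink look-alike of the valve_k alone.

How it is judged (in metres and radians):
On the way, in this order (a step that is already met when the one before it is completed fails the run):
1. both seized valves lie home in the tray's saddles, let go and at rest (((distance between valve_k and saddle_left below 0.01 m and angle between the x axis of valve_k and the x axis of drain_tray, either way round below 0.12 rad and contact force between valve_k and the fingers below 0.1 N and linear speed of valve_k below 0.02 m/s) or (distance between valve_m and saddle_left below 0.01 m and angle between the x axis of valve_m and the x axis of drain_tray, either way round below 0.12 rad and contact force between valve_m and the fingers below 0.1 N and linear speed of valve_m below 0.02 m/s) or (distance between valve_t and saddle_left below 0.01 m and angle between the x axis of valve_t and the x axis of drain_tray, either way round below 0.12 rad and contact force between valve_t and the fingers below 0.1 N and linear speed of valve_t below 0.02 m/s)) and ((distance between valve_k and saddle_right below 0.01 m and angle between the x axis of valve_k and the x axis of drain_tray, either way round below 0.12 rad and contact force between valve_k and the fingers below 0.1 N and linear speed of valve_k below 0.02 m/s) or (distance between valve_m and saddle_right below 0.01 m and angle between the x axis of valve_m and the x axis of drain_tray, either way round below 0.12 rad and contact force between valve_m and the fingers below 0.1 N and linear speed of valve_m below 0.02 m/s) or (distance between valve_t and saddle_right below 0.01 m and angle between the x axis of valve_t and the x axis of drain_tray, either way round below 0.12 rad and contact force between valve_t and the fingers below 0.1 N and linear speed of valve_t below 0.02 m/s))), for 0.2 s.
2. the free valve is off the bench (axis 90 mm up or more) with its piston at one end ((((distance between loose_piston_c0 and valve_k below 0.035 m and height (world z) of valve_k above 0.09 m) and (x of loose_piston_c0 in the frame of valve_k above 0.018 m or x of loose_piston_c0 in the frame of valve_k below -0.018 m)) or ((distance between loose_piston_c0 and valve_m below 0.035 m and height (world z) of valve_m above 0.09 m) and (x of loose_piston_c0 in the frame of valve_m above 0.018 m or x of loose_piston_c0 in the frame of valve_m below -0.018 m)) or ((distance between loose_piston_c0 and valve_t below 0.035 m and height (world z) of valve_t above 0.09 m) and (x of loose_piston_c0 in the frame of valve_t above 0.018 m or x of loose_piston_c0 in the frame of valve_t below -0.018 m)))), for 0.01 s.
3. still up, its piston passes the middle ((((distance between loose_piston_c0 and valve_k below 0.035 m and height (world z) of valve_k above 0.09 m) and x of loose_piston_c0 in the frame of valve_k between -0.011 and 0.011 m) or ((distance between loose_piston_c0 and valve_m below 0.035 m and height (world z) of valve_m above 0.09 m) and x of loose_piston_c0 in the frame of valve_m between -0.011 and 0.011 m) or ((distance between loose_piston_c0 and valve_t below 0.035 m and height (world z) of valve_t above 0.09 m) and x of loose_piston_c0 in the frame of valve_t between -0.011 and 0.011 m))), for 0.005 s.
4. still up, its piston has run to an end again ((((distance between loose_piston_c0 and valve_k below 0.035 m and height (world z) of valve_k above 0.09 m) and (x of loose_piston_c0 in the frame of valve_k above 0.018 m or x of loose_piston_c0 in the frame of valve_k below -0.018 m)) or ((distance between loose_piston_c0 and valve_m below 0.035 m and height (world z) of valve_m above 0.09 m) and (x of loose_piston_c0 in the frame of valve_m above 0.018 m or x of loose_piston_c0 in the frame of valve_m below -0.018 m)) or ((distance between loose_piston_c0 and valve_t below 0.035 m and height (world z) of valve_t above 0.09 m) and (x of loose_piston_c0 in the frame of valve_t above 0.018 m or x of loose_piston_c0 in the frame of valve_t below -0.018 m)))), for 0.01 s.
At the end, for the whole second after the job is handed in: Both seized valves rest, let go, in the two saddle places (within 10 mm and 7 degrees); the free one is gripped and carried by nothing else, still, within 15 degrees of level, its middle within 60 mm of the plate's middle seen from above and 80 to 300 mm above the glass (all of step 1 and ((distance between loose_piston_c0 and valve_k below 0.035 m and contact force between valve_k and the fingers above 1 N and horizontal distance between valve_k and plate_top below 0.06 m and z of valve_k in the frame of plate_top between 0.08 and 0.3 m and angle between valve_k's own x axis and vertical between 1.31 and 1.83 rad and linear speed of valve_k below 0.03 m/s and angular speed of valve_k below 0.2 rad/s) or (distance between loose_piston_c0 and valve_m below 0.035 m and contact force between valve_m and the fingers above 1 N and horizontal distance between valve_m and plate_top below 0.06 m and z of valve_m in the frame of plate_top between 0.08 and 0.3 m and angle between valve_m's own x axis and vertical between 1.31 and 1.83 rad and linear speed of valve_m below 0.03 m/s and angular speed of valve_m below 0.2 rad/s) or (distance between loose_piston_c0 and valve_t below 0.035 m and contact force between valve_t and the fingers above 1 N and horizontal distance between valve_t and plate_top below 0.06 m and z of valve_t in the frame of plate_top between 0.08 and 0.3 m and angle between valve_t's own x axis and vertical between 1.31 and 1.83 rad and linear speed of valve_t below 0.03 m/s and angular speed of valve_t below 0.2 rad/s))); the arm keeps its last pose, push and grip.
It fails at once if the free valve is laid in the saddles of the drain tray (distance between loose_piston_c0 and saddle_left below 0.035 m or distance between loose_piston_c0 and saddle_right below 0.035 m).
It fails at once if a valve touches the glass plate (contact force between any of valve_k, valve_m, valve_t and lap_plate above 0.5 N).
It fails at once if a valve is dropped (falls free of the fingers faster than 0.6 m/s) ((linear speed of valve_k above 0.6 m/s and contact force between valve_k and the fingers below 0.05 N) or (linear speed of valve_m above 0.6 m/s and contact force between valve_m and the fingers below 0.05 N) or (linear speed of valve_t above 0.6 m/s and contact force between valve_t and the fingers below 0.05 N)).
It fails at once if a bystander is shifted by more than 30 mm (distance of any of spanner_24, elbow_galv, hex_nipple, paste_tin, lap_knob, oiler from where it was at the start of the episode above 0.03 m).
It also fails if it takes over 72 s, if anything falls off the work surface, if the arm or the gripper's body presses on something with over 40 N, if the wrist force passes 120 N, or if a joint passes its speed limit or range.

ROBOT

A 6-joint arm with a two-finger parallel gripper is mounted at the origin on a cart in front of the work surface, level with it; the furniture and walls round the work are solid. World frame = base frame: x ahead of the robot, y to its left, z up, the work surface at z = 0. Lengths are in mm, angles in degrees, forces in N, time in s.
With the tool pointing down it reaches from about 350 to 850 mm from the base axis. Payload 8.1 kg.
Tool frame: the origin (TCP) lies at the very end of the fingers, on their centre line; the grasp point (between the pads) lies 19 mm behind it (r.grip_depth is the distance from the TCP to the grasp point, in mm); y points along the fingers, z is the direction in which the jaws open and shut, and the axes are right-handed (so a half turn about y gives the same grasp; the last joint's range is limited). The gripper opens to 85 mm and grips with 20 to 120 N. Pads are 22 mm wide; open, the fingers measure 114 mm over their backs; the gripper's body (76 mm by 85 mm) begins 54 mm behind the grasp point. The pads swing forward as they close: fully open they stand 13 mm farther back than shut.
Start: joints at [63.346, 7.471, 85.268, -0, 87.261, -4.893], TCP at [222.42, 557.256, 200.792] pointing down, gripper open.
Joint ranges: [-169.43, 169.43], [-51.17, 129.36], [1.28, 143.12], [-76.62, 256.62], [0, 156.53], [-152.29, 152.29]. Speed limits (degrees/s): [136.94, 136.94, 159.86, 180, 180, 180].

INTERFACE

Orientations are given as [roll, pitch, yaw] about the fixed x, y, z axes, in that order (R = Rz(yaw) Ry(pitch) Rx(roll)).
In Python, from bench import readout, eyes, r gives the robot as it stands. The module is installed in compiled form; this text tells all that it offers.
- The arm moves only by the tool move_arm, never from a script. Its argument "motion" is text: rows parted by semicolons, each of 6 numbers parted by spaces: the shift along the world's x, y, z in cm, then the turn, a rotation vector about the world's x, y, z in degrees. A call has 1 to 10 rows; each row is the pose to reach, as a shift and turn from the pose commanded when the call began; what a row does not reach only later rows make up. A row lasts 1/12 s, in which the tool goes at most 41.7 mm and 7.16 degrees, less where a joint would pass 70% of its speed; a pose out of reach is approached as far as the arm can. A call with a gripper value outside its range is refused whole. "fingers" is the finger opening in cm, from 0 to 8.54, set as the call begins (left out, the last holds). The fingers move at their own pace and stop on an object; "squeeze" is the grip in N (left out, the last holds). Time passes only in rows, so rows that repeat a pose let the fingers close. It gives the time, the measured TCP pose, the force and the opening at its end, in the units of the state.
- readout.sense(): the state, without advancing time (a new reading comes with each control period).
- eyes.snapshot(name): name is "side" or "top" or "wrist"; returns a dict with "image" (384x512x3 uint8, blue, green, red), "fx", "fy", "cx", "cy" (pixels), "world_to_cam" (4x4, takes a point from world to camera coordinates). Camera axes: x right, y down, z forward; pixel columns grow to the right and rows downward; lengths in mm; the calibration is good to about 2 mm. A picture is of the moment at which its call begins. There is no depth.
- r.hand_in(): hands the job in, once; it reports no verdict.
The state is a dict: "time": time; "joint_pos": joint angles; "qd": joint speeds; "joint_efforts": joint torques, N m; "tool_pos": TCP position; "tcp_rot": TCP orientation; "ft_force": force on the tool from outside, world axes, zero at the start; "wrist_torque": the same for the moment, N m; "finger_gap": finger opening in mm.
Only numpy, scipy, OpenCV 4.12 (cv2) and the standard library are available. Lean on these libraries where they do the work, as an engineer would, in place of code of your own. Each camera call takes 0.05 s, during which the arm holds its last target. There are 200 camera calls.

## Working session

There is one attempt and no reset: what is moved stays moved. The work goes in short steps, Python scripts to look and compute and a tool call to move; the robot and the scene stay as the last step left them, time stands still between calls to the robot, and variables do not carry over. Pictures are saved under pics/ and viewed, about 8 in all and at most 12, crops included, and the job is handed in when it is done.

Besides the shell and the picture viewer there is one more tool, called after ">>>" by a JSON object that holds its "api" and its "payload". move_arm: Moves the arm, as the interface text tells. Its arguments: {"type":"object","properties":{"motion":{"type":"string"},"fingers":{"type":"number"},"squeeze":{"type":"number"}},"required":["motion"]}

```bash
mkdir -p pics
cat > h.py <<'E'
import numpy as np, cv2
from bench import readout, eyes, r
def snap(n,f=None):
    s=eyes.snapshot(n)
    if f: cv2.imwrite('pics/'+f,s['image'])
    np.savez('pics/'+n+'.npz',**s); return s
def ray(s,u,v,z):
    M=np.array(s['world_to_cam']);R,t=M[:3,:3],M[:3,3]
    d=R.T@np.array([(u-s['cx'])/s['fx'],(v-s['cy'])/s['fy'],1]);c=-R.T@t
    return c+d*(z-c[2])/d[2]
def proj(s,p):
    q=np.array(s['world_to_cam'])@np.append(p,1);return s['fx']*q[0]/q[2]+s['cx'],s['fy']*q[1]/q[2]+s['cy']
def st():
    s=readout.sense();print({k:np.round(v,2).tolist() for k,v in s.items() if k not in('qd','joint_efforts')})
E
python3 - <<'E'
from h import *
st()
a=snap('top')['image'];b=snap('side')['image']
cv2.imwrite('pics/t1.png',cv2.resize(a,(800,600),interpolation=cv2.INTER_CUBIC));cv2.imwrite('pics/s1.png',b)
s=np.load('pics/top.npz');print(s['world_to_cam'],s['fx'])
s=np.load('pics/side.npz');print(s['world_to_cam'],s['fx'])
E
```

```text
{'time': 0.0, 'joint_pos': [63.35, 7.51, 85.33, -0.0, 87.26, -4.89], 'tool_pos': [222.15, 556.72, 199.76], 'tcp_rot': [-90.1, 0.01, -21.76], 'ft_force': [-0.18, 0.12, 0.14], 'wrist_torque': [-0.01, 0.01, 0.07], 'finger_gap': 85.18}
[[-7.36523366e-03 -9.99971395e-01  1.72126318e-03 -1.14879120e+02]
 [-9.85392149e-01  6.96495567e-03 -1.70158168e-01  6.06099681e+02]
 [ 1.70141312e-01 -2.94937389e-03 -9.85415260e-01  1.64136573e+03]
 [ 0.00000000e+00  0.00000000e+00  0.00000000e+00  1.00000000e+00]] 439.4931992171304
[[ 9.44363581e-01 -3.28737148e-01 -1.04553353e-02 -6.06998338e+02]
 [-1.87854176e-01 -5.13010227e-01 -8.37574663e-01  1.04941673e+02]
 [ 2.69978212e-01  7.92939086e-01 -5.46222821e-01  1.50334558e+03]
 [ 0.00000000e+00  0.00000000e+00  0.00000000e+00  1.00000000e+00]] 422.3527602324056
```

View pics/t1.png

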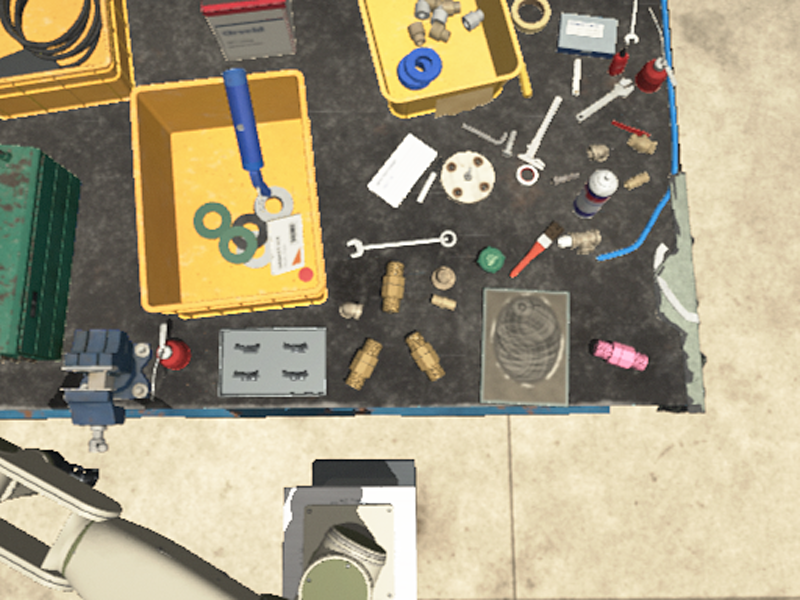

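View pics/s1.png

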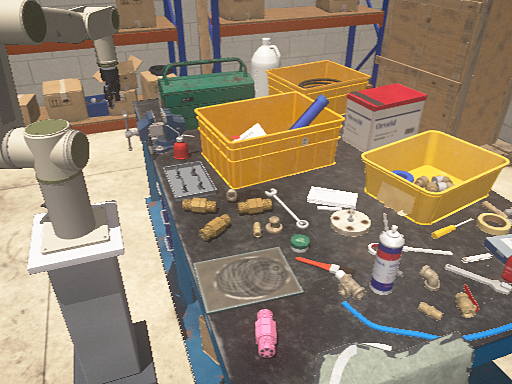

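The top view (800 px) shows three brass valves at (393,287), (364,363) and (425,356). Things that could be taken for one are the pink valve (620,355), the brass fitting (585,240), the nipple (443,301) and the elbow (350,311). The tray is at (273,362) with its saddle axes running up and down the picture, the plate at (525,346), and the yellow crate behind the tray.

Run:
```python
from h import *
s=dict(np.load('pics/top.npz'));im=s['image'];hsv=cv2.cvtColor(im,cv2.COLOR_BGR2HSV)
m=((hsv[...,0]>10)&(hsv[...,0]<28)&(hsv[...,1]>80)&(hsv[...,2]>50)).astype('u1')
m[:160]=0;m[255:]=0;m[:,:213]=0;m[:,300:]=0
n,l,stt,c=cv2.connectedComponentsWithStats(m)
for i in range(1,n):
    if stt[i,4]<40: continue
    ys,xs=np.where(l==i);P=np.array([ray(s,x,y,30)[:2] for x,y in zip(xs,ys)])
    (cx,cy),wh,a=cv2.minAreaRect(P.astype('f4'));w,v=np.linalg.eigh(np.cov(P.T));d=v[:,1]
    print(stt[i],'mean',P.mean(0).round(1),'rect',round(cx,1),round(cy,1),np.round(wh,1),'axis',np.degrees(np.arctan2(d[1],d[0])).round(1)%180)
for n,(u,v) in dict(trayTL=(222,330),trayTR=(326,329),trayBR=(327,394),trayBL=(221,396),pTL=(483,289),pTR=(570,291),pBR=(568,404),pBL=(480,402),s1=(246,348),s2=(295,347),s3=(295,374),s4=(246,375)).items():
    z=20 if n[0]=='t' else 8 if n[0]=='p' else 35
    print(n,ray(s,(u+.5)/1.5625-.5,(v+.5)/1.5625-.5,z).round(0))
w=snap('wrist','w0.png')
big=cv2.resize(im[190:265,130:375],None,fx=3.2,fy=3.2,interpolation=cv2.INTER_CUBIC);sd=np.load('pics/side.npz')['image']
b2=cv2.resize(sd[150:290,150:330],None,fx=2.4,fy=2.4,interpolation=cv2.INTER_CUBIC)
h=np.zeros((big.shape[0]+b2.shape[0],big.shape[1],3),'u1');h[:big.shape[0]]=big;h[big.shape[0]:,:b2.shape[1]]=b2
cv2.imwrite('pics/c1.png',h);M=w['world_to_cam'];print('wcam',(-M[:3,:3].T@M[:3,3]).round(0),M[2,:3].round(2),w['fx'])
```

```text
[244 167  15  33 402] mean [ 637.5 -108.1] rect 638.2 -107.7 [ 54.8 127.6] axis 173.5
[276 189  16  10  86] mean [ 596.9 -233.2] rect 596.8 -234.1 [60.4 26.9] axis 73.0
[259 212  26  32 413] mean [ 462.6 -185.8] rect 462.7 -186.4 [128.7  55.7] axis 32.0
[221 216  24  34 422] mean [445.1 -35. ] rect 446.7 -34.5 [ 56.7 126.5] axis 152.8
trayTL [532. 318.  20.]
trayTR [532.  59.  20.]
trayBR [372.  55.  20.]
trayBL [369. 314.  20.]
pTL [ 633. -337.    8.]
pTR [ 627. -558.    8.]
pBR [ 343. -539.    8.]
pBL [ 350. -322.    8.]
s1 [485. 253.  35.]
s2 [486. 133.  35.]
s3 [420. 132.  35.]
s4 [419. 251.  35.]
wcam [145. 587. 374.] [ 0.3  -0.12 -0.95] 265.21087558159655
```

View pics/c1.png

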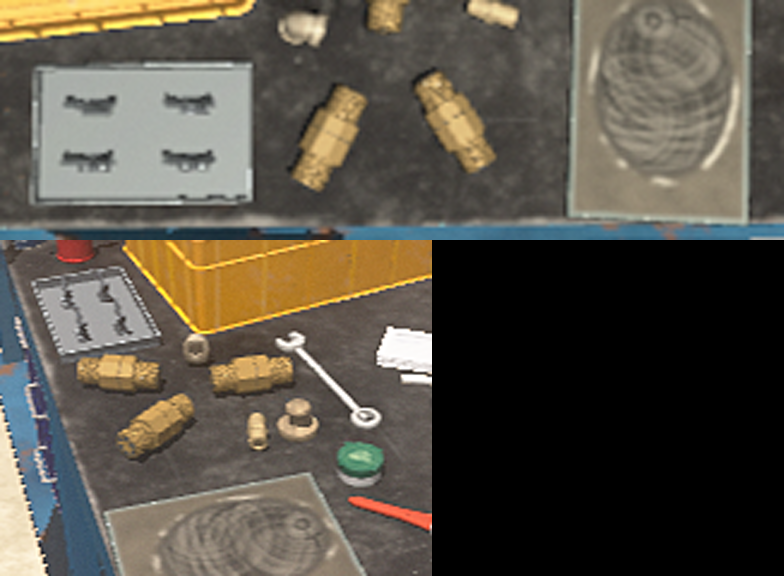

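Sizes agree with the description (127x55 mm in the mask). Tray middle is about (451,187) with axes near the world's, and the plate middle about (488,-439). The crop confirms that the three brass valves are the targets, and that the pink one is outside it. I'll go above valve A (446,-35, axis -27°).

>>> {"api": "move_arm", "payload": {"motion": "14 -37 0 0 0 -3;14 -37 0 0 0 -3;14 -37 0 0 0 -3;14 -37 0 0 0 -3;14 -37 0 0 0 -3;14 -37 0 0 0 -3;14 -37 0 0 0 -3;14 -37 0 0 0 -3;14 -37 0 0 0 -3;14 -37 0 0 0 -3", "fingers": 8.5, "squeeze": 80}}

```text
time: 0.98
tool_pos: [363.2, 183.7, 200.7]
tcp_rot: [-90.1, -0.1, -24.9]
ft_force: [0.7, 0.9, -0.8]
finger_gap: 85.0
```

>>> {"api": "move_arm", "payload": {"motion": "8.4 -22.2 -4 0 0 -2.4;8.4 -22.2 -4 0 0 -2.4;8.4 -22.2 -4 0 0 -2.4;8.4 -22.2 -4 0 0 -2.4;8.4 -22.2 -4 0 0 -2.4;8.4 -22.2 -4 0 0 -2.4;8.4 -22.2 -4 0 0 -2.4;8.4 -22.2 -4 0 0 -2.4"}}

```text
time: 1.65
tool_pos: [446.0, -36.1, 160.0]
tcp_rot: [-90.0, 0.1, -27.4]
ft_force: [-0.5, -0.0, -0.9]
finger_gap: 85.1
```

```bash
cat > meas.py <<'E'
from h import *
import sys
def wm(z=30,save=None):
    s=snap('wrist',save);im=s['image'];hsv=cv2.cvtColor(im,cv2.COLOR_BGR2HSV)
    m=((hsv[...,0]>10)&(hsv[...,0]<28)&(hsv[...,1]>80)&(hsv[...,2]>50)).astype('u1')
    m=cv2.morphologyEx(m,cv2.MORPH_CLOSE,np.ones((5,5)))
    n,l,q,c=cv2.connectedComponentsWithStats(m)
    for i in range(1,n):
        if q[i,4]<800: continue
        ys,xs=np.where(l==i);P=np.array([ray(s,x,y,z)[:2] for x,y in zip(xs,ys)])
        (cx,cy),wh,a=cv2.minAreaRect(P.astype('f4'));d=np.linalg.eigh(np.cov(P.T))[1][:,1]
        print(q[i],'mean',P.mean(0).round(1),'rect',round(cx,1),round(cy,1),np.round(wh,1),round(a,1),'axis',np.degrees(np.arctan2(d[1],d[0])).round(1)%180)
    return s
if __name__=='__main__': st();wm(26,sys.argv[1])
E
python3 meas.py w1.png
```

```text
{'time': 1.65, 'joint_pos': [-11.21, -15.53, 111.46, 0.01, 84.18, -73.84], 'tool_pos': [445.98, -36.13, 160.0], 'tcp_rot': [-90.03, 0.11, -27.37], 'ft_force': [-0.5, -0.02, -0.93], 'wrist_torque': [-0.04, 0.01, 0.03], 'finger_gap': 85.11}
[ 235  122   47  109 4322] mean [443.9 -36.1] rect 448.1 -38.3 [ 55.4 134.3] 63.7 axis 152.6
[  374   163   138   207 15084] mean [668.8 150.7] rect 720.1 119.5 [172.3 343.4] 79.5 axis 6.0
[ 106  205  105   70 3497] mean [ 456.  -190.3] rect 461.1 -190.3 [133.1  67.8] 32.6 axis 36.099999999999994
[ 246  270   53   66 2278] mean [ 620.1 -108.1] rect 619.4 -109.3 [ 58.9 116.6] 83.4 axis 172.1
[169 311  47  37 957] mean [ 601.1 -224.6] rect 606.9 -225.5 [57.4 65.8] 79.5 axis 9.0
```

View pics/w1.png

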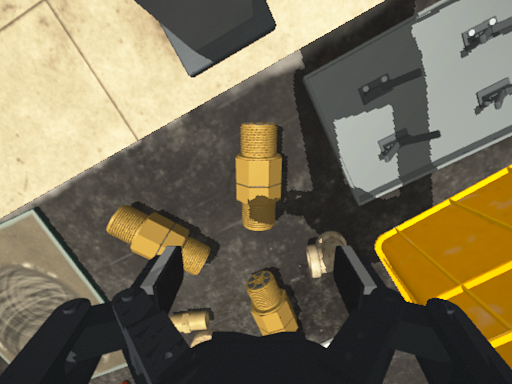

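The wrist view shows valve A at (258,176), lined up between the fingers, with valve B at (158,238), C at (270,300) and the elbow at (322,255). I'll check the octagon's middle and go down.

Run:
```python
from h import *
s=dict(np.load('pics/wrist.npz'))
for (u,v) in [(237,155),(238,201),(281,155),(279,200)]: print(ray(s,u,v,33).round(1))
print(proj(s,[446.5,-36,26]))
```

```text
[409.5 -45.5  33. ]
[459.  -71.3  33. ]
[432.6  -0.9  33. ]
[480.6 -26.8  33. ]
(np.float64(259.2171727355435), np.float64(177.59576519665825))
```

>>> {"api": "move_arm", "payload": {"motion": "0 0 -4 0 0 0;0 0 -8 0 0 0;0 0 -11 0 0 0;0 0 -13 0 0 0;0 0 -14 0 0 0;0 0 -14 0 0 0"}}

```text
time: 2.2
tool_pos: [444.3, -33.1, 18.7]
tcp_rot: [-90.1, 0.2, -27.1]
ft_force: [0.6, 0.4, -0.3]
finger_gap: 84.9
```

>>> {"api": "move_arm", "payload": {"motion": "-0.1 -0.1 -0.8 0 0 0;-0.1 -0.1 -1.5 0 0 0;-0.1 -0.1 -1.5 0 0 0;-0.1 -0.1 -1.5 0 0 0"}}

```text
time: 2.53
tool_pos: [445.9, -35.7, 6.4]
tcp_rot: [-90.0, -0.0, -27.2]
ft_force: [-0.1, -0.2, 0.5]
finger_gap: 84.9
```

>>> {"api": "move_arm", "payload": {"motion": "0 0 0 0 0 0;0 0 0 0 0 0;0 0 0 0 0 0;0 0 0 0 0 0;0 0 0 0 0 0;0 0 0 0 0 0", "fingers": 4.5, "squeeze": 90}}

```text
time: 3.03
tool_pos: [445.9, -35.9, 6.4]
tcp_rot: [-90.0, -0.0, -27.2]
ft_force: [-1.4, -0.6, 6.0]
finger_gap: 45.3
```

```bash
python3 -c "
from h import *
st()"
```

```text
{'time': 3.03, 'joint_pos': [-11.17, -5.44, 119.73, -0.01, 65.66, -74.0], 'tool_pos': [445.89, -35.94, 6.41], 'tcp_rot': [-89.99, -0.05, -27.17], 'ft_force': [-1.38, -0.64, 5.98], 'wrist_torque': [-0.07, 0.28, -0.02], 'finger_gap': 45.32}
```

```bash
python3 -c "
from h import *
a=snap('wrist')['image'];b=snap('side')['image']
b=cv2.resize(b[130:260,140:300],(512,416),interpolation=cv2.INTER_CUBIC)[:216]
cv2.imwrite('pics/w2.png',np.vstack([a,b]))"
```

```text
(no output)
```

View pics/w2.png

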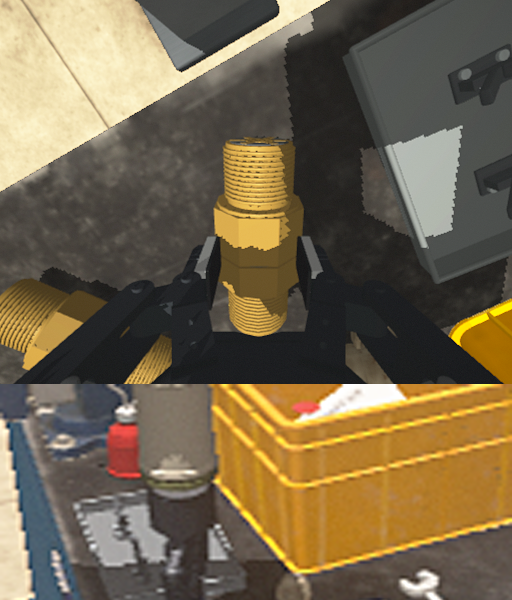

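The wrist view shows the fingers closed round the octagon, the pads at (205,265) and (312,265). The gap reading equals the command, so I'll close further and see whether they stop.

>>> {"api": "move_arm", "payload": {"motion": "0 0 0 0 0 0;0 0 0 0 0 0;0 0 0 0 0 0;0 0 0 0 0 0", "fingers": 3.5}}

```text
time: 3.47
tool_pos: [449.5, -37.3, 11.8]
tcp_rot: [-90.0, -0.4, -27.1]
ft_force: [-16.4, -2.2, 49.5]
finger_gap: 35.6
```

```bash
python3 -c "
from h import *
st()"
```

```text
{'time': 3.47, 'joint_pos': [-11.19, -5.73, 119.36, -0.1, 65.96, -74.01], 'tool_pos': [449.55, -37.35, 11.77], 'tcp_rot': [-89.97, -0.42, -27.13], 'ft_force': [-16.39, -2.2, 49.5], 'wrist_torque': [-0.4, 2.79, 0.19], 'finger_gap': 35.59}
```

>>> {"api": "move_arm", "payload": {"motion": "0 0 0 0 0 0;0 0 0 0 0 0;0 0 0 0 0 0", "fingers": 7}}

```text
time: 3.72
tool_pos: [445.4, -35.7, 5.8]
tcp_rot: [-90.0, -0.0, -27.2]
ft_force: [-0.8, 0.4, 0.5]
finger_gap: 69.5
```

```bash
python3 -c "
from h import *
st()
s=dict(np.load('pics/wrist.npz'));a=np.radians(-27.2);x=np.array([np.cos(a),np.sin(a),0]);z=np.array([-x[1],x[0],0])
M=s['world_to_cam'];print('cam',(-M[:3,:3].T@M[:3,3]).round(0))
t=np.array([445.5,-36,0])
for h in (5,15,25,40,55):
  print(h,[np.round(proj(s,t+sx*11*x+sz*23*z+[0,0,h])).tolist() for sx in(-1,1) for sz in (-1,1)], np.round(proj(s,t-62*x+[0,0,h])))
m=wm=None
w=cv2.resize(s['image'][190:350,150:370],None,fx=3.5,fy=3.5,interpolation=cv2.INTER_CUBIC);w=cv2.convertScaleAbs(w,alpha=1.6,beta=30);cv2.imwrite('pics/w3.png',w)"
```

```text
{'time': 3.72, 'joint_pos': [-11.17, -5.41, 119.79, 0.0, 65.62, -74.01], 'tool_pos': [445.37, -35.72, 5.76], 'tcp_rot': [-90.0, -0.0, -27.16], 'ft_force': [-0.84, 0.37, 0.5], 'wrist_torque': [-0.01, 0.03, -0.02], 'finger_gap': 69.48}
cam [372.   1. 180.]
5 [[227.0, 210.0], [291.0, 210.0], [228.0, 238.0], [290.0, 238.0]] [259. 137.]
15 [[225.0, 216.0], [293.0, 216.0], [226.0, 244.0], [292.0, 244.0]] [259. 139.]
25 [[223.0, 222.0], [295.0, 222.0], [225.0, 252.0], [293.0, 252.0]] [259. 141.]
40 [[220.0, 233.0], [298.0, 233.0], [222.0, 265.0], [297.0, 265.0]] [259. 145.]
55 [[216.0, 245.0], [302.0, 246.0], [218.0, 280.0], [300.0, 280.0]] [259. 150.]
```

View pics/w3.png

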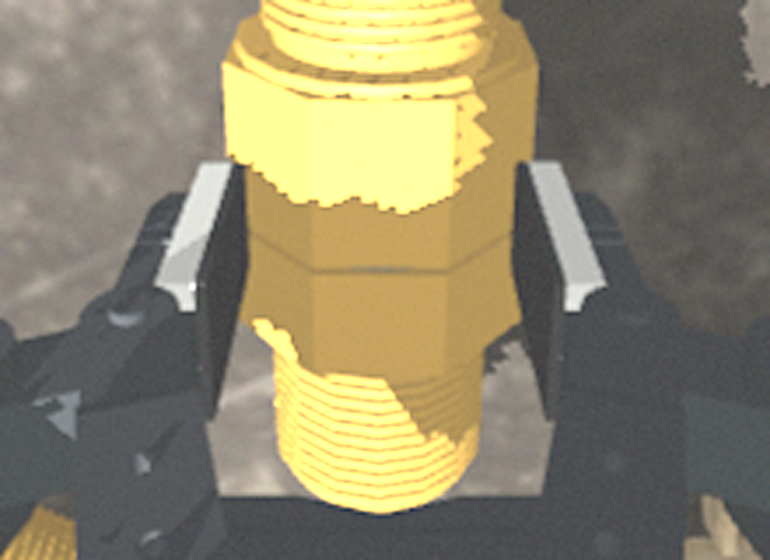

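The crop shows the pads' lower edge at about (218,237) in the wrist image. With the wrist calibration that puts the finger ends near z 42, so they are on the upper chamfers and not the flats; the gap and the upward force agree. The fingers therefore end about 35 mm short of the reported TCP. I'll go down in force-guarded steps.

>>> {"api": "move_arm", "payload": {"motion": "0 0 -0.3 0 0 0;0 0 -0.6 0 0 0;0 0 -1 0 0 0;0 0 -1 0 0 0"}}

```text
time: 4.05
tool_pos: [444.2, -35.5, -5.7]
tcp_rot: [-90.0, 0.1, -27.2]
ft_force: [0.1, -0.2, 0.1]
finger_gap: 70.1
```

```bash
python3 -c "
from h import *
st()
s=snap('side');print([np.round(proj(s,[445.5,-36,h])).tolist() for h in (0,40,80)])
s=snap('wrist');a=cv2.convertScaleAbs(cv2.resize(s['image'][190:350,130:390],None,fx=3,fy=3,interpolation=cv2.INTER_CUBIC),alpha=1.6,beta=30)
cv2.imwrite('pics/w4.png',a)
print(s['world_to_cam'].round(3), [np.round(proj(s,[445.5,-36,h])).tolist() for h in (-5,6,20,40)])"
```

```text
{'time': 4.05, 'joint_pos': [-11.17, -4.3, 120.13, -0.0, 64.31, -74.01], 'tool_pos': [444.19, -35.5, -5.72], 'tcp_rot': [-90.04, 0.13, -27.16], 'ft_force': [0.1, -0.16, 0.14], 'wrist_torque': [-0.0, -0.06, 0.04], 'finger_gap': 70.13}
[[200.0, 211.0], [199.0, 202.0], [198.0, 193.0]]
[[ 4.56000e-01  8.90000e-01 -1.00000e-03 -1.70373e+02]
 [ 8.44000e-01 -4.32000e-01  3.19000e-01 -3.66095e+02]
 [ 2.83000e-01 -1.46000e-01 -9.48000e-01  5.50400e+01]
 [ 0.00000e+00  0.00000e+00  0.00000e+00  1.00000e+00]] [[259.0, 227.0], [259.0, 234.0], [260.0, 244.0], [260.0, 262.0]]
```

No contact at TCP z = -5.7, so the fingers do end higher than reported. I'll go on down, with force checks.

>>> {"api": "move_arm", "payload": {"motion": "0 0 -0.3 0 0 0;0 0 -0.6 0 0 0;0 0 -1 0 0 0;0 0 -1 0 0 0"}}

```text
time: 4.48
tool_pos: [444.7, -35.6, -15.2]
tcp_rot: [-90.0, 0.1, -27.2]
ft_force: [0.0, 1.3, -0.8]
finger_gap: 69.6
```

>>> {"api": "move_arm", "payload": {"motion": "0 0 -0.2 0 0 0;0 0 -0.4 0 0 0;0 0 -0.4 0 0 0;0 0 -0.4 0 0 0"}}

```text
time: 4.82
tool_pos: [445.3, -35.7, -18.3]
tcp_rot: [-90.0, 0.0, -27.2]
ft_force: [-0.2, -0.1, 0.5]
finger_gap: 70.3
```

>>> {"api": "move_arm", "payload": {"motion": "0 0 0 0 0 0;0 0 0 0 0 0;0 0 0 0 0 0", "fingers": 5, "squeeze": 60}}

```text
time: 5.07
tool_pos: [445.7, -35.8, -17.8]
tcp_rot: [-90.0, -0.0, -27.2]
ft_force: [-2.7, -0.1, 2.8]
finger_gap: 50.7
```

```bash
python3 -c "
from h import *
st()"
```

```text
{'time': 5.07, 'joint_pos': [-11.17, -2.96, 120.34, -0.0, 62.6, -74.01], 'tool_pos': [445.67, -35.79, -17.8], 'tcp_rot': [-89.99, -0.02, -27.16], 'ft_force': [-2.66, -0.06, 2.84], 'wrist_torque': [-0.01, 0.17, -0.01], 'finger_gap': 50.72}
```

>>> {"api": "move_arm", "payload": {"motion": "0 0 0 0 0 0;0 0 -0.3 0 0 0;0 0 -0.6 0 0 0;0 0 -0.8 0 0 0;0 0 -0.8 0 0 0", "fingers": 6.5}}

```text
time: 5.48
tool_pos: [444.8, -35.6, -27.0]
tcp_rot: [-90.0, 0.1, -27.2]
ft_force: [-0.3, 0.5, -0.3]
finger_gap: 65.1
```

>>> {"api": "move_arm", "payload": {"motion": "0 0 0 0 0 0;0 0 0 0 0 0;0 0 0 0 0 0;0 0 0 0 0 0", "fingers": 4, "squeeze": 60}}

```text
time: 5.82
tool_pos: [445.4, -35.6, -26.2]
tcp_rot: [-90.0, 0.0, -27.2]
ft_force: [-0.3, 0.7, -2.2]
finger_gap: 51.4
```

```bash
python3 -c "
from h import *
st()"
```

```text
{'time': 5.82, 'joint_pos': [-11.16, -2.06, 120.52, 0.01, 61.54, -74.01], 'tool_pos': [445.43, -35.65, -26.22], 'tcp_rot': [-89.99, 0.0, -27.16], 'ft_force': [-0.27, 0.68, -2.19], 'wrist_torque': [0.15, -0.06, -0.04], 'finger_gap': 51.44}
```

Now it's a proper grip: the gap stopped at 51.4. I'll lift and test by tilting, comparing the wrist moments at level.

>>> {"api": "move_arm", "payload": {"motion": "0 0 0 0 0 0;0 0 0 0 0 0;0 0 1 0 0 0;0 0 3 0 0 0;0 0 6 0 0 0;0 0 9 0 0 0;0 0 11 0 0 0;0 0 12 0 0 0;0 0 12 0 0 0;0 0 12 0 0 0", "squeeze": 100}}

```text
time: 6.65
tool_pos: [444.9, -35.7, 93.1]
tcp_rot: [-90.0, 0.0, -27.2]
ft_force: [0.9, -0.6, -7.6]
finger_gap: 50.3
```

>>> {"api": "move_arm", "payload": {"motion": "0 0 0 1.6 3.1 0;0 0 0 3.2 6.2 0;0 0 0 3.2 6.2 0;0 0 0 3.2 6.2 0;0 0 0 3.2 6.2 0;0 0 0 3.2 6.2 0;0 0 0 1.6 3.1 0;0 0 0 0 0 0;0 0 0 0 0 0;0 0 0 0 0 0"}}

```text
time: 7.48
tool_pos: [444.6, -35.1, 93.9]
tcp_rot: [-90.0, -0.0, -27.1]
ft_force: [0.5, 0.1, -6.2]
finger_gap: 50.5
```

```bash
python3 -c "
from h import *
st()"
```

```text
{'time': 7.48, 'joint_pos': [-11.12, -12.64, 116.13, 0.01, 76.5, -74.02], 'tool_pos': [444.58, -35.13, 93.92], 'tcp_rot': [-89.99, -0.0, -27.1], 'ft_force': [0.5, 0.07, -6.2], 'wrist_torque': [-0.01, 0.05, -0.02], 'finger_gap': 50.53}
```

>>> {"api": "move_arm", "payload": {"motion": "0 0 0 -1.6 -3.1 0;0 0 0 -3.2 -6.2 0;0 0 0 -3.2 -6.2 0;0 0 0 -3.2 -6.2 0;0 0 0 -3.2 -6.2 0;0 0 0 -3.2 -6.2 0;0 0 0 -1.6 -3.1 0;0 0 0 0 0 0;0 0 0 0 0 0;0 0 0 0 0 0"}}

```text
time: 8.32
tool_pos: [446.3, -36.5, 93.6]
tcp_rot: [-90.0, 0.0, -27.2]
ft_force: [0.1, -0.1, -6.9]
finger_gap: 50.6
```

```bash
python3 -c "
from h import *
st()"
```

```text
{'time': 8.32, 'joint_pos': [-11.23, -12.28, 115.87, -0.01, 76.43, -73.99], 'tool_pos': [446.26, -36.47, 93.59], 'tcp_rot': [-90.02, 0.01, -27.23], 'ft_force': [0.07, -0.09, -6.86], 'wrist_torque': [-0.04, -0.07, -0.02], 'finger_gap': 50.62}
```

```bash
cat >> h.py <<'E'
def avg(n=8,yaw=-27.2):
    L=[]
    for _ in range(n):
        eyes.snapshot('wrist');q=readout.sense();L.append(list(q['wrist_torque'])+[q['ft_force'][2]])
    L=np.array(L);a=np.radians(yaw);print('Mjaw',(L[:,0]*-np.sin(a)+L[:,1]*np.cos(a)).round(3),'mean',L.mean(0).round(3),'MJ',round(float((L[:,0]*-np.sin(a)+L[:,1]*np.cos(a)).mean()),3),q['time'])
E
python3 -c "
from h import *
avg()"
```

```text
Mjaw [-0.051  0.022  0.023  0.051  0.064  0.131  0.088  0.097] mean [ 0.019  0.05  -0.009 -7.238] MJ 0.053 8.7167
```

>>> {"api": "move_arm", "payload": {"motion": "0 0 0 1.6 3.1 0;0 0 0 3.2 6.2 0;0 0 0 3.2 6.2 0;0 0 0 3.2 6.2 0;0 0 0 3.2 6.2 0;0 0 0 3.2 6.2 0;0 0 0 1.6 3.1 0;0 0 0 0 0 0;0 0 0 0 0 0"}}

```text
time: 9.47
tool_pos: [443.8, -34.8, 93.3]
tcp_rot: [-90.0, -0.1, -27.1]
ft_force: [-0.6, 0.9, -7.2]
finger_gap: 50.4
```

```bash
python3 -c "
from h import *
avg()"
```

```text
Mjaw [0.101 0.059 0.055 0.099 0.071 0.02  0.023 0.033] mean [ 1.900e-02  5.500e-02  5.000e-03 -7.283e+00] MJ 0.058 9.8667
```

>>> {"api": "move_arm", "payload": {"motion": "0 0 0 2.3 4.4 0;0 0 0 4.6 8.9 0;0 0 0 4.6 8.9 0;0 0 0 4.6 8.9 0;0 0 0 4.6 8.9 0;0 0 0 4.6 8.9 0;0 0 0 4.6 8.9 0"}}

```text
time: 10.45
tool_pos: [445.6, -35.6, 94.6]
tcp_rot: [-89.9, 9.9, -27.1]
ft_force: [-0.3, 0.5, -7.6]
finger_gap: 50.9
```

```bash
python3 -c "
from h import *
avg()"
```

```text
Mjaw [-0.165 -0.214 -0.171 -0.217 -0.184 -0.245 -0.191 -0.169] mean [-9.600e-02 -1.690e-01  7.000e-03 -7.282e+00] MJ -0.194 10.85
```

>>> {"api": "move_arm", "payload": {"motion": "0 0 0 -2.8 -5.3 0;0 0 0 -2.8 -5.3 0;0 0 0 -2.8 -5.3 0;0 0 0 -2.8 -5.3 0"}}

```text
time: 11.18
tool_pos: [446.3, -35.8, 95.0]
tcp_rot: [-90.0, 4.0, -27.1]
ft_force: [-0.1, -0.1, -6.7]
finger_gap: 50.7
```

```bash
python3 -c "
from h import *
avg()"
```

```text
Mjaw [-0.053 -0.063 -0.071 -0.069 -0.048 -0.025  0.104 -0.03 ] mean [-5.000e-03 -3.300e-02  1.700e-02 -6.643e+00] MJ -0.032 11.5833
```

>>> {"api": "move_arm", "payload": {"motion": "0 0 0 -1.8 -3.6 0;0 0 0 -3.6 -7.1 0;0 0 0 -3.6 -7.1 0;0 0 0 -3.6 -7.1 0;0 0 0 -3.6 -7.1 0;0 0 0 -3.6 -7.1 0;0 0 0 -3.6 -7.1 0;0 0 0 -3.6 -7.1 0"}}

```text
time: 12.25
tool_pos: [445.9, -36.0, 94.0]
tcp_rot: [-90.0, -3.9, -27.2]
ft_force: [0.8, -0.4, -7.4]
finger_gap: 50.7
```

```bash
python3 -c "
from h import *
avg()"
```

```text
Mjaw [-0.014  0.041  0.033  0.022  0.026  0.008 -0.012  0.03 ] mean [ 6.000e-03  1.500e-02 -1.200e-02 -7.255e+00] MJ 0.017 12.65
```

>>> {"api": "move_arm", "payload": {"motion": "0 0 0 -2.8 -5.3 0;0 0 0 -2.8 -5.3 0;0 0 0 -2.8 -5.3 0;0 0 0 -2.8 -5.3 0"}}

```text
time: 12.98
tool_pos: [446.5, -35.7, 95.3]
tcp_rot: [-90.0, -10.0, -27.1]
ft_force: [0.1, -0.9, -5.9]
finger_gap: 50.5
```

```bash
python3 -c "
from h import *
avg();st()"
```

```text
Mjaw [0.178 0.194 0.2   0.177 0.213 0.185 0.225 0.156] mean [ 8.10e-02  1.73e-01  1.00e-03 -6.83e+00] MJ 0.191 13.3833
{'time': 13.38, 'joint_pos': [-8.28, -23.51, 125.27, -3.5, 68.9, -70.11], 'tool_pos': [445.76, -35.9, 94.04], 'tcp_rot': [-90.07, -9.92, -27.17], 'ft_force': [0.2, 0.03, -7.05], 'wrist_torque': [0.07, 0.14, -0.02], 'finger_gap': 50.77}
```

Fitting M = a + b·tilt + c·sign(tilt) gives a step of about 0.175 N m between the tilt signs (extrapolated +0.076 against -0.099), just what the free piston should give. A is the free valve, so I'll set it back gently where it lay.

>>> {"api": "move_arm", "payload": {"motion": "0 0 0 2.3 4.4 0;0 0 -3 4.6 8.8 0;0 0 -6 4.6 8.8 0;0 0 -8.5 4.6 8.8 0;0 0 -10.5 4.6 8.8 0;0 0 -11.3 4.6 8.8 0;0 0 -11.6 4.6 8.8 0;0 0 -11.9 4.6 8.8 0;0 0 -11.9 4.6 8.8 0;0 0 -11.9 4.6 8.8 0"}}

```text
time: 14.22
tool_pos: [446.9, -36.0, -23.7]
tcp_rot: [-90.0, -0.1, -27.2]
ft_force: [-0.1, 0.3, -7.5]
finger_gap: 50.7
```

>>> {"api": "move_arm", "payload": {"motion": "0 0 0 0 0 0;0 0 0 0 0 0;0 0 0 0 0 0;0 0 3 0 0 0;0 0 7 0 0 0;0 0 11 0 0 0;0 0 15 0 0 0", "fingers": 7.5}}

```text
time: 14.8
tool_pos: [445.4, -35.7, 127.3]
tcp_rot: [-90.0, -0.1, -27.2]
ft_force: [1.7, -0.2, 0.3]
finger_gap: 74.8
```

```bash
python3 meas.py w5.png
```

```text
{'time': 14.8, 'joint_pos': [-11.17, -14.43, 114.02, -0.0, 80.34, -74.0], 'tool_pos': [445.39, -35.73, 127.3], 'tcp_rot': [-89.98, -0.06, -27.16], 'ft_force': [1.71, -0.24, 0.28], 'wrist_torque': [0.0, -0.07, -0.01], 'finger_gap': 74.81}
[ 233  126   52  121 5258] mean [445.5 -36.5] rect 450.9 -39.1 [ 55.7 136.9] 61.9 axis 152.8
[  384   184   128   196 12912] mean [659.5 137.8] rect 706.0 108.6 [145.7 305.2] 79.9 axis 5.599999999999994
[  89  215   92   64 3244] mean [ 442.1 -201. ] rect 442.7 -201.3 [90.1 70.6] 30.0 axis 47.3
[ 244  285   53   52 1837] mean [ 603.4 -105. ] rect 600.9 -101.5 [61.5 80.3] 73.0 axis 175.5
```

>>> {"api": "move_arm", "payload": {"motion": "1.7 -15.1 3.5 0 0 -70;1.7 -15.1 3.5 0 0 -70;1.7 -15.1 3.5 0 0 -70;1.7 -15.1 3.5 0 0 -70;1.7 -15.1 3.5 0 0 -70;1.7 -15.1 3.5 0 0 -70;1.7 -15.1 3.5 0 0 -70;1.7 -15.1 3.5 0 0 -70;1.7 -15.1 3.5 0 0 -70;1.7 -15.1 3.5 0 0 -70"}}

```text
time: 15.68
tool_pos: [462.9, -187.1, 160.5]
tcp_rot: [-89.9, -0.0, -97.6]
ft_force: [-1.1, 1.0, -0.1]
finger_gap: 74.9
```

>>> {"api": "move_arm", "payload": {"motion": "0 0 0 0 0 -50.8;0 0 0 0 0 -50.8;0 0 0 0 0 -50.8;0 0 0 0 0 -50.8;0 0 0 0 0 -50.8;0 0 0 0 0 -50.8;0 0 0 0 0 -50.8;0 0 0 0 0 -50.8;0 0 0 0 0 -50.8"}}

```text
time: 16.43
tool_pos: [462.8, -186.9, 160.3]
tcp_rot: [-89.9, 0.0, -147.8]
ft_force: [-1.2, -0.9, 0.4]
finger_gap: 74.6
```

```bash
python3 meas.py w6.png;python3 -c "
from h import *
s=dict(np.load('pics/wrist.npz'));print(proj(s,[463,-186,26]));cv2.imwrite('pics/w6c.png',s['image'])"
```

```text
{'time': 16.43, 'joint_pos': [-27.88, -7.12, 104.13, -0.0, 82.91, 29.92], 'tool_pos': [462.81, -186.94, 160.34], 'tcp_rot': [-89.94, 0.04, -147.8], 'ft_force': [-1.16, -0.85, 0.42], 'wrist_torque': [-0.01, 0.02, 0.04], 'finger_gap': 74.64}
[ 231    0   83   60 2826] mean [ 602.6 -110.1] rect 608.9 -109.1 [49.1 75.8] 82.9 axis 146.8
[ 366   14   66   63 3071] mean [ 658.2 -234.2] rect 656.4 -235.2 [57.9 63.8] 19.0 axis 142.4
[ 336   69   48   57 1449] mean [ 597.3 -233.8] rect 596.8 -234.5 [61.6 30.2] 67.3 axis 72.7
[  78   73  115   90 5513] mean [445.6 -34.9] rect 442.9 -33.7 [ 56.9 140.5] 62.6 axis 152.1
[ 235  123   47  109 4272] mean [ 462.2 -187.4] rect 458.7 -190.1 [134.8  55.3] 30.6 axis 31.80000000000001
(np.float64(256.97918796505286), np.float64(175.9264009280849))
```

View pics/w6.png

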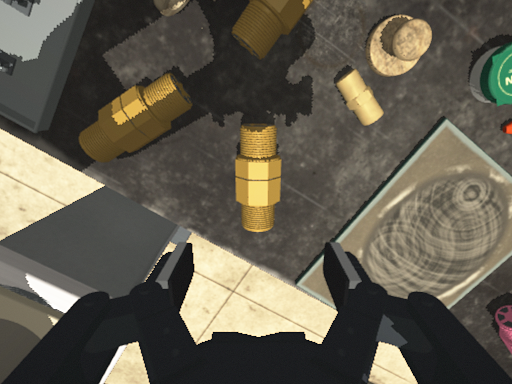

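The wrist view shows B centred at (258,178), in the same place in the picture as A was, with the nipple, the knob and the plate clear of the fingers. I'll go down and grip.

>>> {"api": "move_arm", "payload": {"motion": "0 0 -4 0 0 0;0 0 -8 0 0 0;0 0 -12 0 0 0;0 0 -15 0 0 0;0 0 -17 0 0 0;0 0 -18 0 0 0;0 0 -18.6 0 0 0;0 0 -18.6 0 0 0;0 0 -18.6 0 0 0"}}

```text
time: 17.23
tool_pos: [463.5, -187.3, -24.9]
tcp_rot: [-89.9, 0.1, -147.9]
ft_force: [0.6, -0.2, 0.2]
finger_gap: 75.0
```

>>> {"api": "move_arm", "payload": {"motion": "0 0 0 0 0 0;0 0 0 0 0 0;0 0 0 0 0 0;0 0 0 0 0 0;0 0 0 0 0 0", "fingers": 4, "squeeze": 100}}

```text
time: 17.65
tool_pos: [464.0, -187.4, -24.1]
tcp_rot: [-89.8, 0.1, -147.9]
ft_force: [-1.1, 2.2, 7.5]
finger_gap: 50.5
```

>>> {"api": "move_arm", "payload": {"motion": "0 0 1 0 0 0;0 0 3 0 0 0;0 0 6 0 0 0;0 0 9 0 0 0;0 0 12 0 0 0;0 0 14 0 0 0;0 0 15 0 0 0;0 0 15 0 0 0"}}

```text
time: 18.32
tool_pos: [463.8, -187.5, 126.8]
tcp_rot: [-89.8, 0.1, -148.0]
ft_force: [1.5, -0.8, -6.8]
finger_gap: 50.8
```

>>> {"api": "move_arm", "payload": {"motion": "0 0 0 2.7 -4.2 0;0 0 0 2.7 -4.2 0;0 0 0 2.7 -4.2 0;0 0 0 2.7 -4.2 0;0 0 0 2.7 -4.2 0;0 0 0 2.7 -4.2 0"}}

```text
time: 18.82
tool_pos: [462.4, -186.4, 123.3]
tcp_rot: [-90.1, 4.9, -147.9]
ft_force: [0.2, -0.3, -6.8]
finger_gap: 50.3
```

```bash
python3 -c "
from h import *
avg(8,-148)"
```

```text
Mjaw [-0.173 -0.146 -0.221 -0.161 -0.18  -0.147 -0.2   -0.177] mean [-0.102  0.143 -0.019 -6.863] MJ -0.176 19.2167
```

>>> {"api": "move_arm", "payload": {"motion": "0 0 0 -2.7 4.2 0;0 0 0 -5.4 8.4 0;0 0 0 -5.4 8.4 0;0 0 0 -5.4 8.4 0;0 0 0 -5.4 8.4 0;0 0 0 -5.4 8.4 0;0 0 0 -5.4 8.4 0"}}

```text
time: 19.8
tool_pos: [462.0, -187.1, 123.9]
tcp_rot: [-89.9, -4.9, -148.0]
ft_force: [-0.1, -0.0, -6.1]
finger_gap: 50.6
```

```bash
python3 -c "
from h import *
avg(8,-148);st()"
```

```text
Mjaw [0.048 0.09  0.101 0.077 0.087 0.085 0.064 0.105] mean [ 0.054 -0.063 -0.008 -6.819] MJ 0.082 20.2
{'time': 20.2, 'joint_pos': [-24.56, -2.13, 103.48, -4.24, 81.37, 34.15], 'tool_pos': [462.38, -186.81, 123.84], 'tcp_rot': [-89.94, -4.98, -147.98], 'ft_force': [0.26, -0.43, -7.12], 'wrist_torque': [0.08, -0.07, -0.0], 'finger_gap': 50.48}
```

The step is absent for B: the ±5° difference is -0.26, as geometry alone predicts (-0.28), with a constant offset of -0.047. B is seized. Now I'll refine the tray from the first top picture and a side view.

Run:
```python
from h import *
s=dict(np.load('pics/top.npz'));im=s['image'];g=cv2.cvtColor(im,cv2.COLOR_BGR2GRAY);hs=cv2.cvtColor(im,cv2.COLOR_BGR2HSV)
x0,y0=136,206
sub=g[y0:258,x0:215]
m=np.zeros_like(g);m[y0:258,x0:215]=(sub>95);m=m&(hs[...,1]<70).astype('u1')
n,l,q,c=cv2.connectedComponentsWithStats(m);i=1+np.argmax(q[1:,4]);ys,xs=np.where(l==i)
P=np.array([ray(s,x,y,18)[:2] for x,y in zip(xs,ys)],'f4');print('tray',q[i],cv2.minAreaRect(P))
hull=cv2.convexHull(np.argwhere(l==i)[:,::-1].astype(np.int32));f=np.zeros_like(g);cv2.fillConvexPoly(f,hull,1);f=cv2.erode(f,np.ones((5,5)))
d=((g<85)&(f>0)).astype('u1');n,l,q,c=cv2.connectedComponentsWithStats(d,connectivity=8)
for i in range(1,n):
    if q[i,4]>6: print(q[i],c[i].round(1),[ray(s,*c[i],z)[:2].round(1).tolist() for z in(25,40)])
big=cv2.resize(im[200:262,132:222],None,fx=5,fy=5,interpolation=cv2.INTER_CUBIC)
sd=snap('side')['image'];print(proj(dict(np.load('pics/side.npz')),[452,190,30]))
b2=cv2.resize(sd[150:220,140:230],None,fx=5,fy=5,interpolation=cv2.INTER_CUBIC)
cv2.imwrite('pics/c2.png',cv2.resize(np.vstack([big,b2]),None,fx=.9,fy=.9))
```

```text
tray [ 139  209   70   46 2894] ((453.1865539550781, 192.39437866210938), (172.2663116455078, 265.3044128417969), 0.5114914774894714)
[151 220   5   2   7] [152.6 220.7] [[493.0, 273.9], [491.5, 270.5]]
[158 220   8   5  17] [161.6 221.9] [[488.0, 238.9], [486.5, 235.8]]
[182 220  14   4  22] [189.4 220.9] [[491.3, 131.6], [489.7, 129.4]]
[150 237  15   4  30] [157.4 238.8] [[423.4, 253.0], [422.4, 249.8]]
[181 237  15   4  27] [188.9 238.4] [[424.0, 132.4], [423.0, 130.2]]
(np.float64(187.7096067067607), np.float64(175.90634513988735))
```

View pics/c2.png

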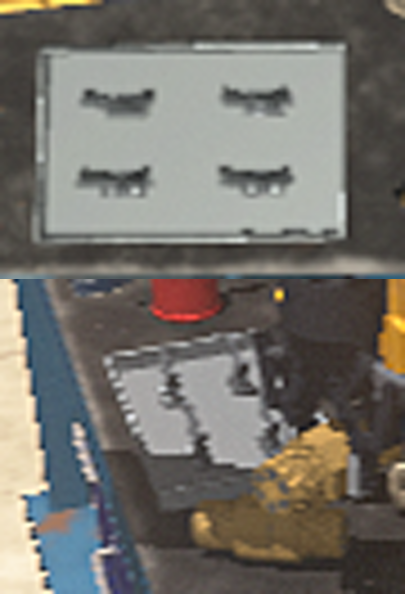

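The crop shows the tray with four V saddles (top view); mask fits give the tray middle (453,192) with yaw about 0.5°, so the places are near (455,131) and (455,251). I'll level, carry B over the left place and look with the wrist camera.

>>> {"api": "move_arm", "payload": {"motion": "0 0 1 2.7 -4.2 0;0 0 3 2.7 -4.2 0;0 0 3 2.7 -4.2 0"}}

```text
time: 20.5
tool_pos: [463.5, -188.1, 157.1]
tcp_rot: [-89.8, 0.1, -148.0]
ft_force: [1.1, -1.1, -4.7]
finger_gap: 50.6
```

>>> {"api": "move_arm", "payload": {"motion": "0 1 0 0 0 -2;0 3.5 0 0 0 -6;0 7 0 0 0 -10;0 10.5 0 0 0 -14;0 14 0 0 0 -18;0 17.5 0 0 0 -22;0 21 0 0 0 -26;0 24.5 0 0 0 -29;-0.5 28 0 0 0 -31;-0.8 31.5 0 0 0 -31.5"}}

```text
time: 21.33
tool_pos: [454.1, 130.1, 153.5]
tcp_rot: [-90.0, 0.0, -179.6]
ft_force: [0.6, 0.5, -7.1]
finger_gap: 51.0
```

>>> {"api": "move_arm", "payload": {"motion": "0 3.5 0 0 0 0;0 6.5 0 0 0 0;0 9 0 0 0 0;0 11 0 0 0 0;0 12 0 0 0 0;0 12.2 0 0 0 0;0 12.2 0 0 0 0;0 12.2 0 0 0 0"}}

```text
time: 22.0
tool_pos: [454.4, 249.4, 153.4]
tcp_rot: [-89.9, -0.0, -179.5]
ft_force: [-0.3, -0.5, -7.4]
finger_gap: 50.8
```

Run:
```python
from h import *
st();s=snap('wrist','w7.png')
for n,p in dict(R1=[487,131,46],R2=[420,131,46],L1=[487,251,46],L2=[420,251,46],c=[453,192,0]).items(): print(n,np.round(proj(s,p)))
```

```text
{'time': 22.0, 'joint_pos': [23.13, -3.63, 101.6, -0.04, 82.07, 112.61], 'tool_pos': [454.44, 249.43, 153.44], 'tcp_rot': [-89.94, -0.02, -179.47], 'ft_force': [-0.34, -0.49, -7.42], 'wrist_torque': [-0.05, 0.06, 0.04], 'finger_gap': 50.75}
R1 [369. 155.]
R2 [360. 213.]
L1 [256. 154.]
L2 [256. 212.]
c [303. 174.]
```

View pics/w7.png

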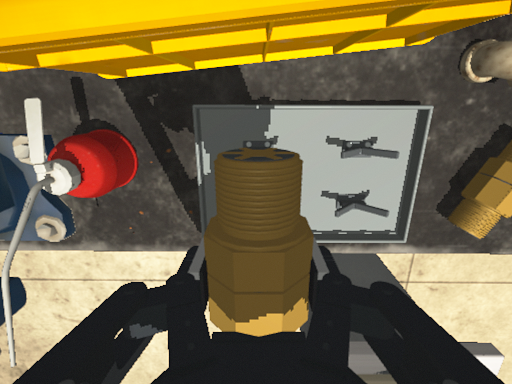

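Run:
```python
from h import *
s=dict(np.load('pics/wrist.npz'))
for n,p in dict(barF=(352,139),barN=(345,194),slF=(371,154),slN=(362,211)).items():
  for z in (0,20,46): print(n,z,ray(s,*p,z)[:2].round(1))
for p in [(195,106),(435,104),(406,242)]: print('rim',ray(s,*p,20)[:2].round(1))
c=s['image'][80:250,180:445];cv2.imwrite('pics/w7c.png',cv2.resize(c,None,fx=3,fy=3,interpolation=cv2.INTER_CUBIC))
```

```text
barF 0 [497.8 134.5]
barF 20 [500.1 141.6]
barF 46 [503.2 150.7]
barN 0 [427.1 135. ]
barN 20 [433.8 142. ]
barN 46 [442.5 151.1]
slF 0 [479.7 108.7]
slF 20 [483.1 117.3]
slF 46 [487.6 128.5]
slN 0 [403.4 109.6]
slN 20 [411.6 118.2]
slN 46 [422.1 129.3]
rim [534.3 318.5]
rim [538.8  55. ]
rim [368.5  54.9]
```

View pics/w7c.png

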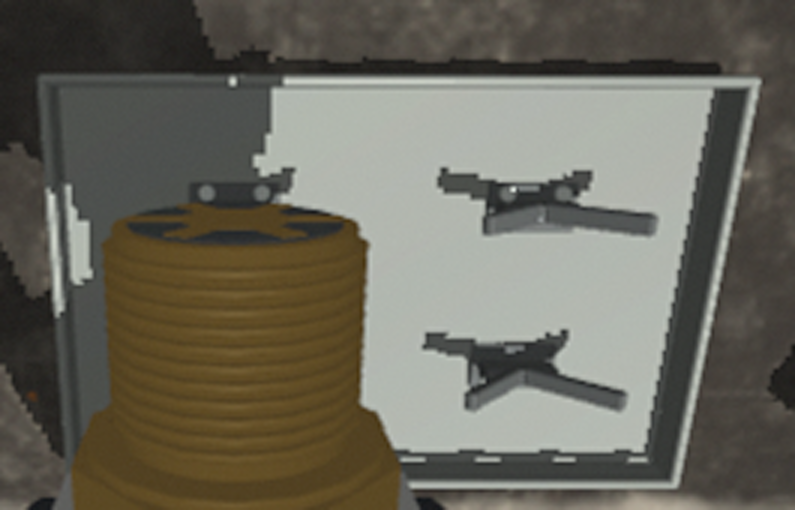

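The crop shows the right-place V tops centred at about (370,154) and (362,213) in the wrist image. At z 46 these give (487.6,128.5) and (419,129), so the middle is x 453, y about 129 (left 249.5), and the rim agrees. I'll lower B into the left place.

>>> {"api": "move_arm", "payload": {"motion": "-0.1 0 -3 0 0 0;-0.1 0 -6 0 0 0;-0.1 0 -9 0 0 0;-0.1 0 -11 0 0 0;-0.1 0 -12.5 0 0 0;-0.1 0 -13.5 0 0 0;-0.1 0 -14 0 0 0;-0.1 0 -14 0 0 0;-0.1 0 -14 0 0 0"}}

```text
time: 22.8
tool_pos: [454.2, 250.2, 14.7]
tcp_rot: [-90.0, 0.1, -179.5]
ft_force: [0.8, 0.3, -6.5]
finger_gap: 50.5
```

>>> {"api": "move_arm", "payload": {"motion": "0 0 -0.4 0 0 0;0 0 -0.8 0 0 0;0 0 -1.2 0 0 0;0 0 -1.5 0 0 0;0 0 -1.7 0 0 0;0 0 -1.7 0 0 0"}}

```text
time: 23.3
tool_pos: [453.5, 250.1, -2.2]
tcp_rot: [-90.0, -0.0, -179.5]
ft_force: [-7.1, -5.0, 5.8]
finger_gap: 50.7
```

```bash
python3 -c "
from h import *
st()"
```

```text
{'time': 23.3, 'joint_pos': [23.22, 6.43, 108.82, -0.03, 64.78, 112.69], 'tool_pos': [453.51, 250.08, -2.2], 'tcp_rot': [-89.97, -0.02, -179.46], 'ft_force': [-7.13, -5.03, 5.76], 'wrist_torque': [-0.56, 0.85, -0.15], 'finger_gap': 50.72}
```

>>> {"api": "move_arm", "payload": {"motion": "-0.1 -0.1 0 0 0 0;-0.2 -0.2 0 0 0 0;-0.2 -0.2 -0.1 0 0 0;-0.2 -0.2 -0.1 0 0 0"}}

```text
time: 23.63
tool_pos: [453.3, 250.0, -2.2]
tcp_rot: [-90.2, 0.2, -179.5]
ft_force: [-1.2, 4.7, 5.7]
finger_gap: 50.5
```

```bash
python3 -c "
from h import *
st()"
```

```text
{'time': 23.63, 'joint_pos': [23.14, 6.08, 109.19, 0.08, 64.46, 112.57], 'tool_pos': [453.3, 249.95, -2.17], 'tcp_rot': [-90.17, 0.22, -179.47], 'ft_force': [-1.22, 4.72, 5.74], 'wrist_torque': [0.61, 0.32, -0.23], 'finger_gap': 50.55}
```

It is seated in the V, with small side forces. I'll release, lift, and look.

>>> {"api": "move_arm", "payload": {"motion": "0 0.1 0 0 0 0;0 0.1 0 0 0 0;0 0.1 0 0 0 0;0 0.1 0 0 0 0;0 0.1 3 0 0 0;0 0.1 7 0 0 0;0 0.1 11 0 0 0;0 0.1 15 0 0 0;0 0.1 17 0 0 0;0 0.1 17 0 0 0", "fingers": 7.5}}

```text
time: 24.47
tool_pos: [454.9, 250.7, 172.6]
tcp_rot: [-90.2, 0.6, -179.5]
ft_force: [0.5, -0.5, 1.3]
finger_gap: 74.9
```

Run:
```python
from h import *
import meas
st();s=meas.wm(48)
cv2.imwrite('pics/w8.png',cv2.resize(s['image'][60:300,130:450],None,fx=2.4,fy=2.4,interpolation=cv2.INTER_CUBIC))
print(proj(s,[453,249.5,48]))
```

```text
{'time': 24.47, 'joint_pos': [23.2, -4.88, 100.76, -0.01, 83.52, 112.67], 'tool_pos': [454.92, 250.65, 172.63], 'tcp_rot': [-90.22, 0.55, -179.47], 'ft_force': [0.5, -0.45, 1.25], 'wrist_torque': [-0.02, -0.0, -0.05], 'finger_gap': 74.94}
[    0     0   512    83 30592] mean [605.7 292.2] rect 596.6 260.6 [ 72.7 512. ] 0.5 axis 93.0
[ 236  128   47  111 4332] mean [451.8 249.2] rect 446.7 249.1 [134.2  54.1] 0.6 axis 0.6999999999999886
[ 440  133   72  101 3933] mean [446.8 -13. ] rect 450.0 -19.9 [ 71.1 115.9] 63.0 axis 165.7
(np.float64(258.75715106991936), np.float64(181.47591345396512))
```

View pics/w8.png

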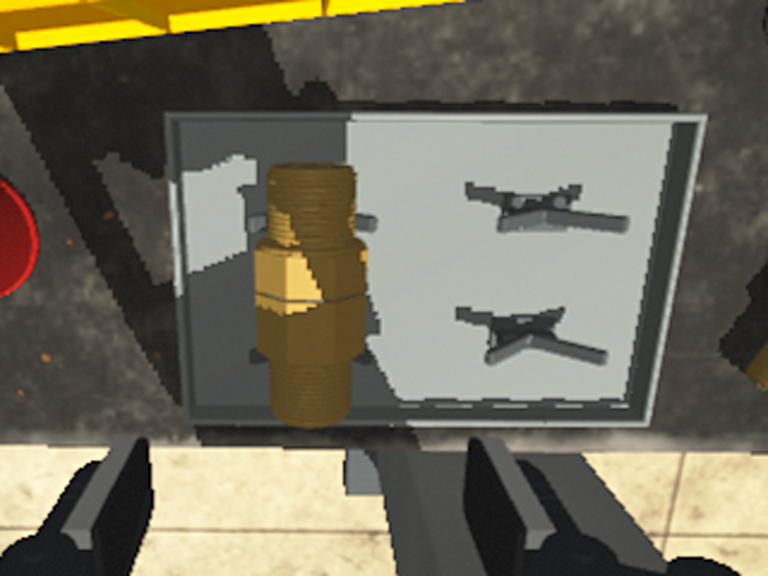

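B lies home in the left saddles: its spigots are in both Vs and the octagon sits between them, mask (452,249) with axis 0.7°. Now I'll go for C, keeping x low until past the crate corner.

>>> {"api": "move_arm", "payload": {"motion": "0 -4 0 0 0 0;0 -8 0 0 0 0;0 -12 0 0 0 0;0 -16 0 0 0 0;0 -20 0 0 0 0;0 -24 0 0 0 0;0 -28 0 0 0 0;0 -31 0 0 0 0"}}

```text
time: 25.18
tool_pos: [449.9, -63.4, 163.9]
tcp_rot: [-90.0, -0.1, -179.5]
ft_force: [1.0, -0.4, 0.8]
finger_gap: 74.8
```

>>> {"api": "move_arm", "payload": {"motion": "3.5 -1 0 0 0 -3;7 -2 0 0 0 -6;10.5 -3 0 0 0 -7;14 -4 0 0 0 -7;17 -4.6 -0.6 0 0 -7;18.6 -4.8 -0.6 0 0 -7;18.6 -4.8 -0.6 0 0 -7;18.6 -4.8 -0.6 0 0 -7"}}

```text
time: 25.85
tool_pos: [636.4, -108.6, 156.9]
tcp_rot: [-90.0, -0.3, 173.5]
ft_force: [0.2, 0.7, -1.1]
finger_gap: 74.8
```

Run:
```python
from h import *
import meas
st();s=meas.wm(26,'w9.png');print(proj(s,[638,-108,26]))
```

```text
{'time': 25.85, 'joint_pos': [-14.23, 15.99, 80.18, -0.01, 84.08, 82.24], 'tool_pos': [636.35, -108.57, 156.86], 'tcp_rot': [-90.03, -0.25, 173.53], 'ft_force': [0.22, 0.72, -1.08], 'wrist_torque': [0.04, -0.05, 0.04], 'finger_gap': 74.79}
[    0     0   133   374 29051] mean [665.5 140.8] rect 580.7 149.8 [155.2 532. ] 66.1 axis 154.2
[ 336  116   56   50 2165] mean [ 665.1 -233.1] rect 664.5 -232.3 [59.6 57.2] 23.1 axis 63.3
[ 235  122   48  111 4372] mean [ 636.2 -109.8] rect 631.6 -109.5 [ 55.7 135.6] 84.2 axis 173.7
[ 336  177   55   30 1135] mean [ 603.8 -233.6] rect 604.0 -234.1 [68.2 30.7] 75.4 axis 70.0
[ 197  267   54   77 2487] mean [456.4 -41. ] rect 447.4 -38.8 [ 57.1 145.3] 63.2 axis 149.9
(np.float64(256.7529011686458), np.float64(175.83325545675))
```

C's mask box (235,122,48,111) matches that of the good grasps. I'll go down, grip and lift.

>>> {"api": "move_arm", "payload": {"motion": "0 0 -4 0 0 0;0 0 -8 0 0 0;0 0 -12 0 0 0;0 0 -15 0 0 0;0 0 -17 0 0 0;0 0 -18 0 0 0;0 0 -18.6 0 0 0;0 0 -18.6 0 0 0;0 0 -18.6 0 0 0"}}

```text
time: 26.65
tool_pos: [638.3, -109.0, -24.5]
tcp_rot: [-90.0, 0.1, 173.5]
ft_force: [0.2, -1.4, 0.1]
finger_gap: 74.4
```

>>> {"api": "move_arm", "payload": {"motion": "0 0 0 0 0 0;0 0 0 0 0 0;0 0 0 0 0 0;0 0 0 0 0 0;0 0 0 0 0 0", "fingers": 4, "squeeze": 100}}

```text
time: 27.07
tool_pos: [639.4, -109.3, -23.6]
tcp_rot: [-90.0, 0.2, 173.5]
ft_force: [-0.6, 0.7, 7.8]
finger_gap: 50.5
```

>>> {"api": "move_arm", "payload": {"motion": "0 0 1 0 0 0;0 0 3 0 0 0;0 0 6 0 0 0;0 0 9 0 0 0;0 0 12 0 0 0;0 0 15 0 0 0;0 0 17 0 0 0;0 0 18 0 0 0;0 0 18 0 0 0"}}

```text
time: 27.82
tool_pos: [638.8, -109.1, 157.0]
tcp_rot: [-90.0, 0.3, 173.5]
ft_force: [1.2, -0.1, -5.9]
finger_gap: 50.1
```

```bash
python3 -c "
from h import *
st()"
```

```text
{'time': 27.82, 'joint_pos': [-14.22, 15.84, 80.35, 0.0, 83.56, 82.24], 'tool_pos': [638.85, -109.08, 157.05], 'tcp_rot': [-89.97, 0.26, 173.54], 'ft_force': [1.2, -0.14, -5.95], 'wrist_torque': [-0.0, -0.07, -0.01], 'finger_gap': 50.06}
```

>>> {"api": "move_arm", "payload": {"motion": "0 0 0 -0.6 -5 0;0 0 0 -0.6 -5 0;0 0 0 -0.6 -5 0;0 0 0 -0.6 -5 0;0 0 0 -0.6 -5 0;0 0 0 -0.6 -5 0"}}

```text
time: 28.32
tool_pos: [638.9, -109.1, 155.2]
tcp_rot: [-89.9, 5.1, 173.5]
ft_force: [-1.0, -0.2, -6.6]
finger_gap: 50.3
```

```bash
python3 -c "
from h import *
avg(6,173.5)"
```

```text
Mjaw [-0.044 -0.058 -0.09  -0.091 -0.12  -0.072] mean [ 0.     0.08   0.03  -7.092] MJ -0.079 28.6167
```

>>> {"api": "move_arm", "payload": {"motion": "0 0 0 0.6 5 0;0 0 0 1.2 10 0;0 0 0 1.2 10 0;0 0 0 1.2 10 0;0 0 0 1.2 10 0;0 0 0 1.2 10 0;0 0 0 1.2 10 0"}}

```text
time: 29.2
tool_pos: [637.6, -108.8, 155.4]
tcp_rot: [-90.0, -4.9, 173.5]
ft_force: [0.1, -0.3, -6.5]
finger_gap: 50.5
```

```bash
python3 -c "
from h import *
avg(6,173.5)"
```

```text
Mjaw [0.223 0.222 0.218 0.161 0.19  0.205] mean [-0.024 -0.202  0.01  -6.993] MJ 0.203 29.5
```

The difference is -0.28, so C is seized too, as expected. I'll carry it to the right place.

>>> {"api": "move_arm", "payload": {"motion": "0 0 0 -0.6 -5 0;0 0 0 -0.6 -5 0"}}

```text
time: 29.67
tool_pos: [632.3, -107.4, 148.1]
tcp_rot: [-90.1, -0.4, 173.5]
ft_force: [-1.8, -0.0, -9.9]
finger_gap: 50.4
```

>>> {"api": "move_arm", "payload": {"motion": "-1 0 0 0 0 1;-3.5 0 0 0 0 2;-7 0 0 0 0 4;-10.5 0 0 0 0 6;-14 0 0 0 0 7;-16.5 1 0 0 0 7;-18 3 0 0 0 7;-18.5 6 0 0 0 7;-18.5 9.5 0 0 0 7;-18.5 13 0 0 0 7"}}

```text
time: 30.5
tool_pos: [452.9, 21.9, 156.2]
tcp_rot: [-90.0, 0.1, -179.6]
ft_force: [2.0, -0.4, -6.8]
finger_gap: 50.5
```

>>> {"api": "move_arm", "payload": {"motion": "0 3 0 0 0 0;0 6 0 0 0 0;0 8.5 0 0 0 0;0 10 -1 0 0 0;0 10.8 -4 0 0 0;0 10.8 -7 0 0 0;0 10.8 -10 0 0 0;0 10.8 -12 0 0 0;0 10.8 -13 0 0 0;0 10.8 -13 0 0 0"}}

```text
time: 31.33
tool_pos: [451.2, 129.0, 22.5]
tcp_rot: [-90.0, -0.2, -179.5]
ft_force: [0.5, 1.2, -6.9]
finger_gap: 50.7
```

>>> {"api": "move_arm", "payload": {"motion": "0 0 -0.5 0 0 0;0 0 -1 0 0 0;0 0 -1.5 0 0 0;0 0 -2 0 0 0;0 0 -2.4 0 0 0;0 0 -2.7 0 0 0;0 0 -2.7 0 0 0"}}

```text
time: 31.92
tool_pos: [453.0, 130.0, -1.8]
tcp_rot: [-90.1, 0.0, -179.5]
ft_force: [-6.1, 2.3, 7.4]
finger_gap: 50.3
```

```bash
python3 -c "
from h import *
st()"
```

```text
{'time': 31.92, 'joint_pos': [9.72, -0.76, 116.24, 0.07, 64.47, 99.18], 'tool_pos': [452.99, 130.02, -1.85], 'tcp_rot': [-90.07, 0.03, -179.48], 'ft_force': [-6.14, 2.31, 7.38], 'wrist_torque': [0.37, 0.88, -0.27], 'finger_gap': 50.33}
```

>>> {"api": "move_arm", "payload": {"motion": "-0.1 0 0 0 0 0;-0.2 0 -0.1 0 0 0;-0.2 0 -0.1 0 0 0"}}

```text
time: 32.17
tool_pos: [453.2, 130.0, -1.8]
tcp_rot: [-90.1, 0.3, -179.5]
ft_force: [0.2, 2.7, 9.5]
finger_gap: 50.6
```

>>> {"api": "move_arm", "payload": {"motion": "0 0 0 0 0 0;0 0 0 0 0 0;0 0 0 0 0 0;0 0 0 0 0 0;0 0 3 0 0 0;0 0 7 0 0 0;0 0 11 0 0 0;0 0 15 0 0 0;0 0 17 0 0 0;0 0 17 0 0 0", "fingers": 7.5}}

```text
time: 33.0
tool_pos: [454.0, 129.8, 172.2]
tcp_rot: [-90.1, 0.6, -179.5]
ft_force: [0.7, 0.1, -0.8]
finger_gap: 75.2
```

Run:
```python
from h import *
import meas
st();s=meas.wm(48,'w10.png');print(proj(s,[453,129.5,48]),proj(s,[452,249.5,48]))
M=s['world_to_cam'];c=s['image']
cv2.imwrite('pics/w10c.png',cv2.resize(c[60:300,90:410],None,fx=2.4,fy=2.4,interpolation=cv2.INTER_CUBIC))
```

```text
{'time': 33.0, 'joint_pos': [9.74, -12.55, 107.69, -0.01, 84.29, 99.2], 'tool_pos': [454.0, 129.8, 172.21], 'tcp_rot': [-90.08, 0.57, -179.46], 'ft_force': [0.71, 0.08, -0.76], 'wrist_torque': [0.02, -0.03, -0.05], 'finger_gap': 75.22}
[    0     0   371    81 20559] mean [605.2 236.9] rect 595.9 210.6 [ 70.6 374.2] 0.5 axis 94.4
[ 126  126   56  111 4753] mean [452.4 250.1] rect 447.2 250.1 [133.5  60.3] 0.4 axis 179.2
[ 235  129   47  111 4328] mean [449.7 129.1] rect 444.7 128.9 [134.5  54.1] 1.1 axis 0.6999999999999886
[ 350  131   89  102 4483] mean [454.  -28.1] rect 451.4 -26.8 [ 61.7 123.5] 62.9 axis 152.7
(np.float64(257.7921546854312), np.float64(180.8139293121545)) (np.float64(154.86853138067534), np.float64(180.68687630577602))
```

View pics/w10c.png

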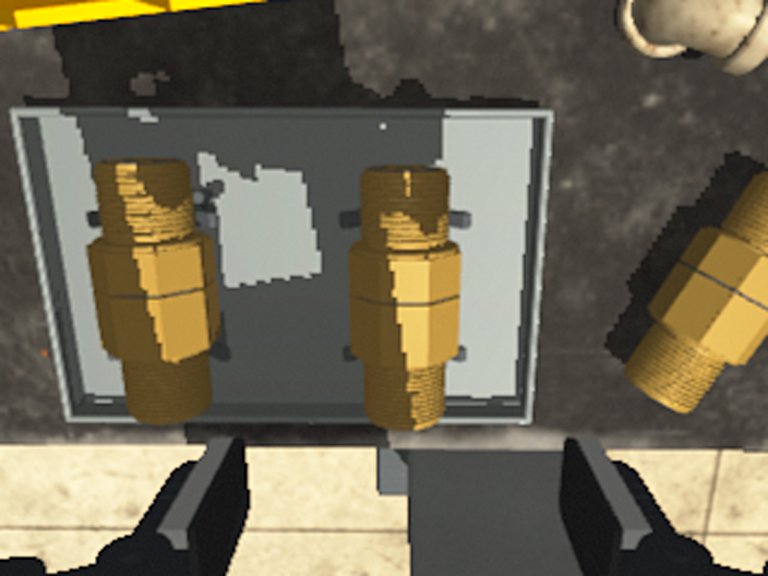

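Both seized valves lie home, with spigots in the Vs and axes along the tray (masks at (452,250) and (450,129), axis within 1°). Next is the free valve A.

>>> {"api": "move_arm", "payload": {"motion": "0 -4 0 0 0 -7;0 -8 0 0 0 -14;0 -12 0 0 0 -21;-0.6 -15 -0.6 0 0 -27.7;-0.6 -16.6 -0.6 0 0 -27.7;-0.6 -16.6 -0.6 0 0 -27.7;-0.6 -16.6 -0.6 0 0 -27.7"}}

```text
time: 33.63
tool_pos: [443.4, -37.2, 158.1]
tcp_rot: [-90.0, -0.2, 152.7]
ft_force: [-0.0, 1.2, -0.3]
finger_gap: 75.3
```

```bash
python3 meas.py w11.png
```

```text
{'time': 33.63, 'joint_pos': [-11.41, -15.84, 111.91, 0.02, 84.09, 105.86], 'tool_pos': [443.38, -37.16, 158.12], 'tcp_rot': [-89.97, -0.16, 152.73], 'ft_force': [-0.0, 1.23, -0.3], 'wrist_torque': [0.05, 0.02, -0.04], 'finger_gap': 75.28}
[    0     0   115   188 13557] mean [640.8 118.3] rect 648.1 151.9 [126.1 198.7] 6.2 axis 121.2
[ 233  120   47  110 4364] mean [447.  -37.2] rect 443.1 -35.2 [ 55.  134.3] 61.5 axis 152.8
[  83  189   82   94 4028] mean [453.3 146.8] rect 447.3 146.2 [127.3  72.7] 0.6 axis 175.0
[   0  230   92   87 4268] mean [456.  278.4] rect 451.3 279.4 [124.8  90. ] 0.3 axis 171.9
```

>>> {"api": "move_arm", "payload": {"motion": "0 0 -4 0 0 0;0 0 -8 0 0 0;0 0 -12 0 0 0;0 0 -15 0 0 0;0 0 -17 0 0 0;0 0 -18 0 0 0;0 0 -18.6 0 0 0;0 0 -18.6 0 0 0;0 0 -18.6 0 0 0"}}

```text
time: 34.43
tool_pos: [445.4, -36.5, -25.2]
tcp_rot: [-90.0, 0.1, 152.9]
ft_force: [0.6, 0.3, 0.3]
finger_gap: 74.8
```

>>> {"api": "move_arm", "payload": {"motion": "0 0 0 0 0 0;0 0 0 0 0 0;0 0 0 0 0 0;0 0 0 0 0 0;0 0 0 0 0 0", "fingers": 4, "squeeze": 100}}

```text
time: 34.85
tool_pos: [446.4, -36.9, -24.1]
tcp_rot: [-90.1, 0.2, 152.8]
ft_force: [-1.0, 1.6, 8.0]
finger_gap: 50.9
```

>>> {"api": "move_arm", "payload": {"motion": "0 0 1 0 0 0;0 0 3 0 0 0;0 0 6 0 0 0;0 0 9 0 0 0;0 0 12 0 0 0;0 0 15 0 0 0;0 0 17 0 0 0;0 0 18 0 0 0;0 0 18 0 0 0"}}

```text
time: 35.6
tool_pos: [445.7, -37.1, 156.5]
tcp_rot: [-90.1, 0.2, 152.8]
ft_force: [0.1, 0.1, -8.1]
finger_gap: 50.5
```

Now the shake: tilts of ±10° along its length, well clear of the bench.

>>> {"api": "move_arm", "payload": {"motion": "0 0 0 2.3 4.4 0;0 0 0 4.6 8.9 0;0 0 0 4.6 8.9 0;0 0 0 4.6 8.9 0;0 0 0 4.6 8.9 0;0 0 0 4.6 8.9 0;0 0 0 4.6 8.9 0;0 0 0 4.6 8.9 0;0 0 0 4.6 8.9 0"}}

```text
time: 36.35
tool_pos: [444.5, -36.6, 154.5]
tcp_rot: [-90.1, -9.9, 152.9]
ft_force: [0.7, 0.4, -7.1]
finger_gap: 50.3
```

```bash
python3 -c "
from h import *
avg(4,-27.2)"
```

```text
Mjaw [-0.269 -0.151 -0.206 -0.243] mean [-0.116 -0.185 -0.016 -7.546] MJ -0.217 36.55
```

>>> {"api": "move_arm", "payload": {"motion": "0 0 0 -2.3 -4.4 0;0 0 0 -4.6 -8.9 0;0 0 0 -6.9 -13.3 0;0 0 0 -9.2 -17.8 0;0 0 0 -9.2 -17.8 0;0 0 0 -9.2 -17.8 0;0 0 0 -9.2 -17.8 0;0 0 0 -9.2 -17.8 0;0 0 0 -9.2 -17.8 0;0 0 0 -9.2 -17.8 0"}}

```text
time: 37.38
tool_pos: [445.0, -37.1, 153.9]
tcp_rot: [-90.0, 9.9, 152.8]
ft_force: [-0.7, -0.1, -6.9]
finger_gap: 50.4
```

```bash
python3 -c "
from h import *
avg(4,-27.2)"
```

```text
Mjaw [0.214 0.196 0.18  0.254] mean [ 1.060e-01  1.830e-01 -2.000e-03 -7.571e+00] MJ 0.211 37.5833
```

>>> {"api": "move_arm", "payload": {"motion": "0 0 0 2.3 4.4 0;0 0 0 4.6 8.9 0;0 0 0 6.9 13.3 0;0 0 0 9.2 17.8 0;0 0 0 9.2 17.8 0;0 0 0 9.2 17.8 0;0 0 0 9.2 17.8 0;0 0 0 9.2 17.8 0;0 0 0 9.2 17.8 0;0 0 0 9.2 17.8 0"}}

```text
time: 38.42
tool_pos: [444.5, -36.5, 154.8]
tcp_rot: [-90.1, -9.9, 152.9]
ft_force: [-0.0, -0.4, -7.5]
finger_gap: 50.4
```

```bash
python3 -c "
from h import *
avg(4,-27.2)"
```

```text
Mjaw [-0.238 -0.142 -0.204 -0.196] mean [-0.113 -0.161 -0.015 -7.372] MJ -0.195 38.6167
```

>>> {"api": "move_arm", "payload": {"motion": "0 0 0 -2.3 -4.4 0;0 0 0 -4.6 -8.9 0;0 0 0 -4.6 -8.9 0"}}

```text
time: 38.87
tool_pos: [442.1, -35.7, 152.6]
tcp_rot: [-90.0, 0.1, 152.9]
ft_force: [-0.2, 0.6, -7.8]
finger_gap: 51.0
```

```bash
python3 -c "
from h import *
st()"
```

```text
{'time': 38.87, 'joint_pos': [-11.21, -16.14, 112.73, -0.04, 83.33, 105.91], 'tool_pos': [442.09, -35.68, 152.62], 'tcp_rot': [-89.98, 0.08, 152.89], 'ft_force': [-0.19, 0.6, -7.76], 'wrist_torque': [0.03, 0.09, -0.03], 'finger_gap': 50.95}
```

The difference over 20° is -0.41 against -0.57 for a fixed piston, so the 0.16 N m shift is there again. Now over the plate.

>>> {"api": "move_arm", "payload": {"motion": "0.1 -1 0 0 0 0;0.4 -3.5 0 0 0 0;0.7 -7 0 0 0 0;1.1 -10.5 0 0 0 0;1.5 -14 0 0 0 0;1.9 -17.5 0 0 0 0;2.2 -21 0 0 0 0;2.6 -24.5 0 0 0 0;3 -28 0 0 0 0;3.4 -31.5 0 0 0 0"}}

```text
time: 39.7
tool_pos: [478.3, -354.8, 153.5]
tcp_rot: [-90.1, -0.1, 152.8]
ft_force: [1.4, 0.4, -6.2]
finger_gap: 50.2
```

>>> {"api": "move_arm", "payload": {"motion": "0.3 -3 0 0 0 0;0.6 -5.5 0 0 0 0;0.8 -7.3 0 0 0 0;0.9 -8.3 0 0 0 0;0.9 -8.7 0 0 0 0;0.9 -8.7 0 0 0 0;0.9 -8.7 0 0 0 0;0.9 -8.7 0 0 0 0;0.9 -8.7 0 0 0 0;0.9 -8.7 0 0 0 0"}}

```text
time: 40.53
tool_pos: [487.7, -437.9, 154.1]
tcp_rot: [-90.0, 0.0, 152.9]
ft_force: [-0.3, 0.9, -7.4]
finger_gap: 50.7
```

>>> {"api": "move_arm", "payload": {"motion": "0 0 0 0 0 0;0 0 0 0 0 0;0 0 0 0 0 0;0 0 0 0 0 0;0 0 0 0 0 0;0 0 0 0 0 0"}}

```text
time: 41.03
tool_pos: [487.4, -438.7, 153.8]
tcp_rot: [-90.0, -0.0, 152.8]
ft_force: [-0.8, -0.4, -8.0]
finger_gap: 50.7
```

Run:
```python
from h import *
st();print(readout.sense()['qd'])
s=snap('side');t=snap('top')
for S,n in((s,'side'),(t,'top')):
    im=S['image'];h=cv2.cvtColor(im,cv2.COLOR_BGR2HSV);u,v=np.round(proj(S,[488,-439,205])).astype(int)
    m=((h[...,0]>10)&(h[...,0]<28)&(h[...,1]>80)&(h[...,2]>50)).astype('u1');k=np.zeros_like(m);k[v-40:v+40,u-40:u+40]=1
    ys,xs=np.where(m&k);print(n,(u,v),len(xs),xs.mean() if len(xs) else 0,ys.mean() if len(xs) else 0)
    for p in ([452,249,50],[452,129,50]):
        u,v=np.round(proj(S,p)).astype(int);print('saddle brass px',m[v-8:v+8,u-8:u+8].sum())
```

```text
{'time': 41.03, 'joint_pos': [-46.47, 17.39, 78.83, -0.0, 83.78, 70.7], 'tool_pos': [487.38, -438.75, 153.77], 'tcp_rot': [-90.0, -0.0, 152.83], 'ft_force': [-0.8, -0.43, -8.03], 'wrist_torque': [0.0, 0.09, 0.02], 'finger_gap': 50.73}
[-0.09446664 -0.02927222 -0.11244485 -0.07561631 -0.03549361  0.00928427]
side (np.int64(245), np.int64(225)) 654 248.29969418960243 224.41590214067278
saddle brass px 201
saddle brass px 220
top (np.int64(347), np.int64(215)) 189 341.989417989418 224.5978835978836
saddle brass px 226
saddle brass px 217
```

```bash
python3 -c "
from h import *
print(r.hand_in());st()"
```

```text
the job is handed in; nothing more can be done
None
the job is handed in; nothing more can be done
```

The job is done and handed in at about 41 s; the hand-in reports no verdict.

- **Which valve is free:** I tipped each valve along its length and read the wrist moment. The one lying nearest the tray, at about (446, -36), showed a 0.16–0.175 N m shift when tipped the other way, so its piston is free. The other two showed none, so they are seized.
- **Seized valves:** One lies in the left saddles and one in the right. In the last close view both spigots sat in the Vs and the axes were within about 1° of the tray's, at about (452, 250) and (450, 129) mm. The right one sits 2–3 mm nearer the robot than the left, within the play.
- **Free valve:** I tipped it ±10° well clear of the bench and the moment shift showed the piston running from end to end. I did not record the knock itself. It is now held level and still about 200 mm above the glass, within a few mm of my measured plate middle. The side view agrees with that position and height. The top view's mask centroid was about 10 pixels off, which I put down to the gripper hiding part of the valve and did not check further.

**One disagreement:** the fingers end about 35 mm short of the reported tool point. My first closing slid on the valve's upper chamfers and pushed about 50 N at the wrist, without harm. All grasps after that were made lower, and the jaws stopped at about 51 mm on the flats.

I did not measure the bystanders again at the end. No move was planned near enough to touch them, and no unexpected contact force showed.

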